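# Clamp a vial rack under the guard of a bench shaker

## Robot

A 6-joint arm with a two-finger parallel gripper is mounted at the origin on the work surface; the furniture and walls round the work are solid. World frame = base frame: x ahead of the robot, y to its left, z up, the work surface at z = 0. Lengths are in m, angles in degrees, forces in N, time in s.
With the tool pointing down it reaches from about 0.4 to 0.825 m from the base axis. Payload 7 kg.
Tool frame: the origin (TCP) lies on the centre line of the jaws, within the pads' length; the fingertips stand 19 mm ahead of it and the grasp point (between the pads) is the TCP; z points along the fingers, y is the line along which they close (so a half turn about z gives the same grasp; the last joint's range is limited). The gripper opens to 88 mm and grips with 3 to 60 N. Pads are 19 mm wide; open, the fingers measure 130 mm over their backs; the gripper's body (78 mm by 193 mm) begins 47 mm behind the grasp point.
Start: joints at [-53.394, 20.546, 0.682, 0, -70.136, -16.507], TCP at [0.232, -0.634, 0.246] pointing down, gripper open.
Joint ranges: [-176.03, 176.03], [-82.01, 121.73], [-58.28, 71.71], [-173.87, 95.51], [-174.79, -0.11], [-173.66, 173.66]. Speed limits (degrees/s): [136.94, 136.94, 172.46, 180, 180, 180].

## Interface

Orientations are given as [roll, pitch, yaw] about the fixed x, y, z axes, in that order (R = Rz(yaw) Ry(pitch) Rx(roll)).
In Python, from plant import * gives the robot as it stands. The module is installed in compiled form; this text tells all that it offers.
- The arm moves only by the tool play_rows, never from a script. Its argument "deltas" is a list of rows, each a list of 6 numbers: the shift along the world's x, y, z scaled (see below), then the turn, a rotation vector about the world's x, y, z scaled (see below). A call has 1 to 10 rows; each row shifts and turns the commanded pose from where the row before left it; what a row does not reach is not made up. The controller multiplies each number of a shift by 800 mm and each number of a turn by 180 degrees. A row lasts 1/10 s, in which the tool goes at most 50 mm and 8.59 degrees, less where a joint would pass 70% of its speed; a pose out of reach is approached as far as the arm can. A call with a number of a shift or a turn outside -1 to 1 is refused whole. A call with a gripper value outside its range is refused whole. "gripper" is the gripper command: -1 is shut, 1 is fully open, values between are in proportion, set as the call begins (left out, the last holds). The fingers move at their own pace and stop on an object; the grip force is fixed at half the most. Time passes only in rows, so rows that do not move let the fingers close. It gives the time, the measured TCP pose, the force, the opening and the grip force at its end, in the units of the state.
- get_obs(): the state, without advancing time (a new reading comes with each control period).
- snapshot(name): name is "side" or "top" or "wrist"; returns (picture, depth): 400x640x3 uint8, blue, green, red; 400x640 float32, m along the optical axis (not along the pixel's ray), 0 where there is no reading.
- camera_model(name): a dict with "fx", "fy", "cx", "cy" (pixels), "world_to_cam" (4x4, takes a point from world to camera coordinates). Camera axes: x right, y down, z forward; pixel columns grow to the right and rows downward; lengths in m; the calibration is good to about 2 mm. A picture is of the moment at which its call begins: read the wrist's pose just before it. camera_model takes no time and is no camera call; for the wrist camera it gives the pose at the moment of the call.
- close_job(): hands the job in; it is judged then, once.
The state is a dict: "clock": time; "joint_pos": joint angles; "qvel": joint speeds; "tau": joint torques, N m; "tool_pos": TCP position; "orientation": TCP orientation; "force": force on the tool from outside, world axes, zero at the start; "moment": the same for the moment, N m; "opening": finger opening in m; "gripper_force": force on a finger pad.
Only numpy, scipy, OpenCV 4.12 (cv2) and the standard library are available. Lean on these libraries where they do the work, as an engineer would, in place of code of your own. Each camera call takes 0.05 s, during which the arm holds its last target. There are 200 camera calls.

## Task

Lift the clear guard of the bench shaker right up, and clamp the rack of vials lengthwise on the middle of the shaker's bed: push one end against the black spring jaw at the front so that the other end drops in front of the steel stop, and the rack lies flat between the two. Then lower the guard fully closed and let go. Handle the rack gently: never force it against the shaker or tip it far over, and leave the bottles, the timer and the marker where they are.

Things in the scene. Friction and masses are not known exactly. Their poses are not given: they have to be found in the camera images.
- station: Bench shaker, a white open-topped box 220 (x) x 200 (y) mm, bolted down; origin at the centre of its underside, x from its front (robot side) to its back, z up. Its aluminium bed is at z = 30 mm, free between side walls at y = +-89 mm; side and rear walls reach z = 100 mm, the front wall 76 mm.
- bed_mid (a point): Bed surface at station x = 10, y = 0, z = 30 mm. A clamp frame on the bed holds, at its back, a steel stop 94 mm wide (y), 12 thick, 15 high; its face towards the jaw lies 100 mm from the jaw's resting face, so the gap is 8 mm shorter than the rack. The rear wall's inside is at station x = 94 mm. Ordinary pushes do not shift frame or stop.
- bed_front (a point): Bed surface at station x = -80, y = 0, z = 30 mm. The frame's black spring jaw, 60 mm wide (y), 15 high, square-edged, faces +x. Its resting face is set anywhere at station x = -45 to -25 mm (not reported, must be felt or seen). It yields up to 16 mm to the front (-x), resisting with 2 N plus 0.25 N per mm. The rack goes in only tilted: jaw end low on the bed, jaw pressed back, then the stop end lowered.
- guard (a joint): Hinge of the guard, rad: 0 closed, grows as the front edge rises, 1.57 stands upright, stop at 1.75. It may start slightly open. The friction hinge holds it wherever it is left; about 5 N at the handle moves it.
- guard_hinge (a point): Centre of the guard's hinge axis (parallel to the station's y) at station x = 95, z = 105 mm. The guard is a clear window in a yellow frame, 6 mm thick, centred on this axis; it runs 202 mm from the hinge towards the front and is 200 mm wide, with a 13 mm lip down at the front edge.
- guard_handle (a point): Middle of the guard's black round handle bar, 12 mm in diameter and 110 mm long between its posts, parallel to the hinge. In the closed guard it lies 187 mm in front of the hinge and 45 mm above it (the bar stands 42 mm clear of the window, centre to surface).
- rack: White tube rack 60 (x) x 108 (y, its length) x 50 (z) mm, with eight capped vials fixed in it, 59 mm high over the caps; about 0.24 kg (varies). Origin at the centre of its underside, z up. Ends alike; must not be pressed on the shaker with over 60 N. Its long sides carry rails flush at x = +-30 mm, 46 to 50 mm and 24 to 27 mm above the underside, to be gripped across the 60 mm width.
- white_bottle: Bystander: white bottle with blue cap, 48 mm wide, 83 mm tall; origin at the centre of its underside.
- timer: Bystander: white bench timer lying flat, 62 x 62 x 16 mm; origin under its centre.
- glass_bottle: Bystander: clear bottle with blue rings, 45 mm wide, 107 mm tall; origin at the centre of its underside.
- red_marker: Bystander: red and white marker pen lying on the bench, 125 mm long (its y), 12 mm wide; origin under its centre.
Not all that is in view belongs to the job. What is shaped like the rack but yellow is not meant.

How it is judged:
By the outcome, as a careful person would: the job done as asked, in the order asked, and still so for the second after the job is handed in, with the robot touching nothing.
It also fails if it takes over 72 s, if anything falls off the work surface, if the arm or the gripper's body presses on something with over 40 N, if the wrist force passes 120 N, or if a joint passes its speed limit or range.

## Working session

There is one attempt and no reset: what is moved stays moved. The work goes in short steps, Python scripts to look and compute and a tool call to move; the robot and the scene stay as the last step left them, time stands still between calls to the robot, and variables do not carry over. Pictures are saved under pics/ and viewed, at most 10 in all, crops included, and the job is handed in when it is done.

Besides the shell and the picture viewer there is one more tool, called after "Call:" by a JSON object that holds its "op" and its "data". play_rows: Moves the arm, as the interface text tells. Its arguments: {"type":"object","properties":{"deltas":{"type":"array","items":{"type":"array","items":{"type":"number","minimum":-1,"maximum":1}}},"gripper":{"type":"number"}},"required":["deltas"]}

```bash
mkdir -p pics; cat > h.py <<'E'
from plant import *
import numpy as np, cv2
def snap(n,f):
    m=camera_model(n); p,d=snapshot(n); np.savez('pics/'+f+'.npz',p=p,d=d,**{k:np.array(v) for k,v in m.items()}); cv2.imwrite('pics/'+f+'.png',p); return p,d,m
def load(f): return np.load('pics/'+f+'.npz')
def px2w(f,u,v,z=None):
    a=load(f); T=np.linalg.inv(a['world_to_cam']); r=np.array([(u-a['cx'])/a['fx'],(v-a['cy'])/a['fy'],1.])
    if z is None:
        w=a['d'][int(v)-1:int(v)+2,int(u)-1:int(u)+2]; s=np.median(w[w>0]) if (w>0).any() else 0
    else: s=(z-T[2,3])/(T[:3,:3]@r)[2]
    return np.round(T[:3,:3]@(r*s)+T[:3,3],4)
E
python3 - <<'E'
from h import *
o=get_obs(); print({k:np.round(v,3) for k,v in o.items()})
a=snap('top','t0')[0]; b=snap('side','s0')[0]
E
```

```text
{'clock': np.float64(0.0), 'joint_pos': array([-5.3394e+01,  2.0590e+01,  6.3200e-01, -2.0000e-02, -7.0135e+01,
       -1.6506e+01]), 'qvel': array([-0.024, -0.069, -0.03 , -0.052, -0.018,  0.017]), 'tau': array([ 2.0000e-03, -5.8272e+01,  2.9305e+01,  6.9970e+00,  7.0000e-03,
       -0.0000e+00]), 'tool_pos': array([ 0.232, -0.633,  0.245]), 'orientation': array([ 1.79905e+02, -9.00000e-03, -1.59907e+02]), 'force': array([0.113, 0.9  , 0.812]), 'moment': array([0.021, 0.033, 0.018]), 'gripper_force': np.float64(0.0), 'opening': np.float64(0.088)}
```

View pics/t0.png

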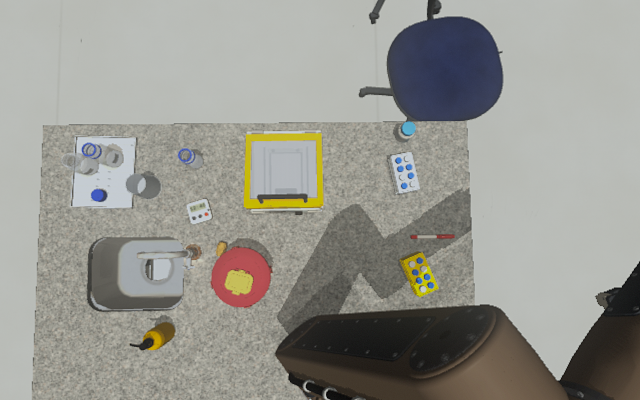

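View pics/s0.png

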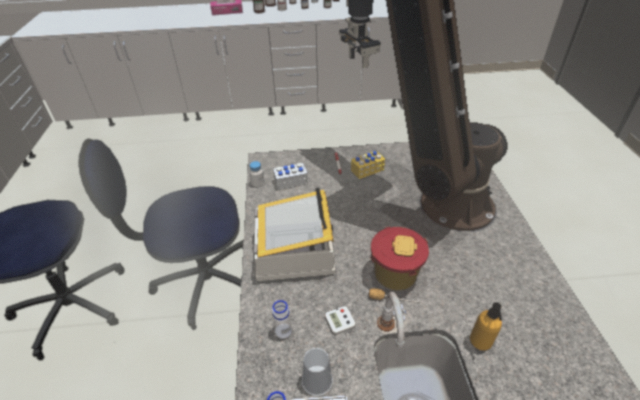

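The top view shows the white rack with blue and white caps at (404,173). The yellow rack at (420,274) could be mistaken for it. The shaker with its yellow guard is at (284,171), its handle at (283,197), and the white bottle is at (406,130), close to the rack.

```bash
python3 - <<'E'
from h import *
a=load('t0'); p=a['p']
T=np.linalg.inv(a['world_to_cam']); print(T.round(3), a['fx'])
c1=cv2.resize(p[115:225,235:335],None,fx=4,fy=4,interpolation=cv2.INTER_CUBIC)
c2=cv2.resize(p[115:225,370:470],None,fx=4,fy=4,interpolation=cv2.INTER_CUBIC)
cv2.imwrite('pics/c1.png',np.hstack([c1,c2])[:, :800])
for n,q in dict(rack=(404,173),yl=(420,274),bott=(406,130),handle=(283,197),g1=(247,134),g2=(321,134),g3=(247,206),g4=(321,206),tm=(200,211),gb=(187,156)).items(): print(n,px2w('t0',*q))
E
```

```text
[[-0.015 -0.996  0.084  0.379]
 [-1.     0.013 -0.02   0.071]
 [ 0.019 -0.085 -0.996  1.18 ]
 [ 0.     0.     0.     1.   ]] 413.9609088967413
rack [ 0.5346 -0.1871  0.0506]
yl [ 0.258  -0.2223  0.0483]
bott [ 0.6477 -0.1891  0.0819]
handle [0.4608 0.1377 0.1919]
g1 [0.6351 0.2367 0.1068]
g2 [0.633  0.0422 0.1075]
g3 [0.4432 0.2305 0.1468]
g4 [0.4408 0.046  0.1438]
tm [0.4391 0.3824 0.0141]
gb [0.5931 0.4165 0.0275]
```

View pics/c1.png

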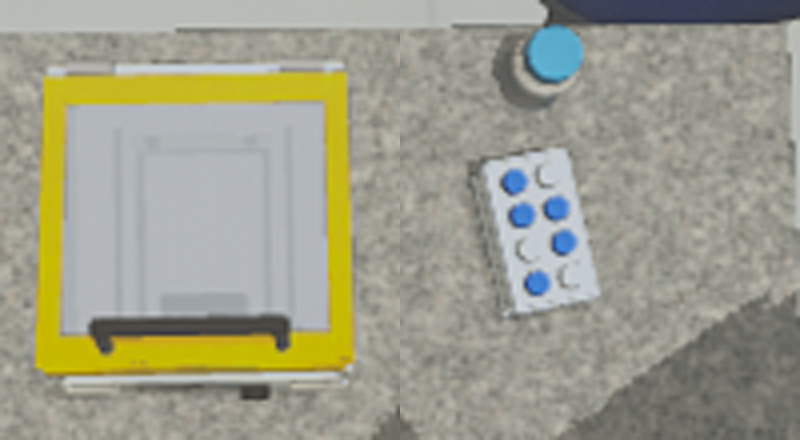

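```bash
python3 - <<'E'
from h import *
a=load('t0'); p=a['p'].astype(int); d=a['d']; T=np.linalg.inv(a['world_to_cam'])
v,u=np.mgrid[:400,:640]
P=np.stack([(u-a['cx'])/a['fx']*d,(v-a['cy'])/a['fy']*d,d],-1)@T[:3,:3].T+T[:3,3]
m=(p[...,0]<80)&(p[...,2]>160)&(p[...,1]>130)&(u>235)&(u<335)&(v>120)&(v<220)
q=P[m]; print('yellow n',len(q),q.min(0),q.max(0))
A=np.c_[q[:,:2],np.ones(len(q))]; c,*_=np.linalg.lstsq(A,q[:,2],rcond=None); r=q[:,2]-A@c; k=abs(r)<.006; c,*_=np.linalg.lstsq(A[k],q[k,2],rcond=None);print('plane',c, 'ang',np.degrees(np.arctan(np.hypot(c[0],c[1]))))
b=cv2.minAreaRect(q[k][:,:2].astype(np.float32)*1000); print(b, cv2.boxPoints(b).round(1).tolist())
m=(u>385)&(u<425)&(v>148)&(v<198)&(P[...,2]>.035)&(P[...,2]<.065)
q=P[m]; b=cv2.minAreaRect(q[:,:2].astype(np.float32)*1000); print('rack',b,np.median(q[:,2]),cv2.boxPoints(b).round(1).tolist())
for X,Y in [(490,165),(565,150),(597,297),(510,316)]: print(px2w('t0',370+(X-400)/4,115+Y/4,.05))
m=(p.max(-1)<70)&(u>255)&(u<312)&(v>188)&(v<206); q=P[m]; print('handle',np.median(q,0),q.min(0),q.max(0), np.polyfit(q[:,1],q[:,0],1))
# front wall/rear wall top
for X,Y in [(55,70),(335,70),(70,385),(340,378)]: print(px2w('t0',235+X/4,115+Y/4))
E
```

```text
yellow n 1780 [ 0.37904298  0.0418564  -0.00294773] [0.6365527  0.26220921 1.18042099]
plane [-0.22041366 -0.010465    0.249134  ] ang 12.443589791718459
((538.244140625, 141.2759552001953), (196.05792236328125, 198.37338256835938), 0.24625742435455322) [[439.79998779296875, 240.0], [440.6000061035156, 41.70000076293945], [636.7000122070312, 42.5], [635.7999877929688, 240.89999389648438]]
rack ((537.701171875, -190.65093994140625), (108.14763641357422, 60.807952880859375), 11.604801177978516) 0.05059783457154032 [[478.6000061035156, -171.6999969482422], [490.79998779296875, -231.3000030517578], [596.7999877929688, -209.60000610351562], [584.5999755859375, -150.0]]
[ 0.5819 -0.1567  0.05  ]
[ 0.5918 -0.2093  0.05  ]
[ 0.489 -0.228  0.05 ]
[ 0.4766 -0.1674  0.05  ]
handle [0.4591401  0.15319412 0.19140612] [0.45767193 0.08266825 0.17984636] [0.46586178 0.1976833  0.1964206 ] [-0.01642275  0.46354949]
[0.6409 0.2332 0.0995]
[0.6386 0.0479 0.1012]
[0.4358 0.2338 0.027 ]
[0.4358 0.047  0.0715]
```

Shaker: hinge at about x 0.635, centre y 0.141, guard open about 0.21 rad, handle at about (0.461, 0.141, 0.189). Rack: centre (0.538, -0.191), yaw 11.6°, height 0.05, all consistent with the sizes given. I choose the white rack, as the crop shows a white body with 8 caps. Moving above the handle now.

Call:
{"op": "play_rows", "data": {"deltas": [[0.034,0.048,0.004,0,0,0.0216],[0.034,0.048,0.004,0,0,0.0216],[0.034,0.048,0.004,0,0,0.0216],[0.034,0.048,0.004,0,0,0.0216],[0.034,0.048,0.004,0,0,0.0216],[0.034,0.048,0.004,0,0,0.0216],[0.034,0.048,0.004,0,0,0.0216],[0.034,0.048,0.004,0,0,0.0216],[0.034,0.048,0.004,0,0,0.0216]], "gripper": -0.1}}

```text
clock: 1.0
tool_pos: [0.4774, -0.2864, 0.2744]
orientation: [180.0, 0.0, -124.7]
force: [1.4, 0.3, 0.8]
opening: 0.0395
gripper_force: 0.0
```

Call:
{"op": "play_rows", "data": {"deltas": [[-0.002,0.059,0.003,0,0,0.0216],[-0.002,0.059,0.003,0,0,0.0216],[-0.002,0.059,0.003,0,0,0.0216],[-0.002,0.059,0.003,0,0,0.0216],[-0.002,0.059,0.003,0,0,0.0216],[-0.002,0.059,0.003,0,0,0.0216],[-0.002,0.059,0.003,0,0,0.0216],[-0.002,0.059,0.003,0,0,0.0216],[-0.002,0.059,0.003,0,0,0.0216],[0,0,0,0,0,0]]}}

```text
clock: 2.0
tool_pos: [0.4622, 0.1409, 0.2959]
orientation: [-180.0, 0.0, -89.5]
force: [0.8, -0.9, -0.3]
opening: 0.0392
gripper_force: 0.0
```

```bash
python3 - <<'E'
from h import *
o=get_obs(); print(o['tool_pos'],o['orientation'],o['clock'],o['joint_pos'])
p,d,m=snap('wrist','w1')
E
```

```text
[0.46217568 0.14093862 0.2958886 ] [-1.79985926e+02  3.47860018e-02 -8.95241157e+01] 2.0 [ 4.03320439e+01  2.99206630e-01 -1.79794678e+01 -1.86274727e-02
 -7.16882295e+01 -3.98503165e+01]
```

View pics/w1.png

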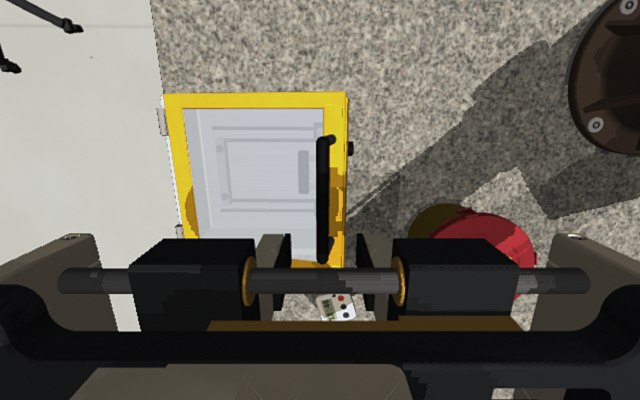

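The wrist view shows the handle bar from (323,145) to (322,255), between the finger columns. The guard frame corners are visible at (165,95) and (348,95). I'll measure the bar.

```bash
python3 - <<'E'
from h import *
for v in (160,185,210,235): print(px2w('w1',322,v))
for q in [(175,97),(345,97),(172,200),(340,230)]: print(q,px2w('w1',*q))
print(px2w('w1',304,155,.045),px2w('w1',304,192,.045),px2w('w1',225,170,.045),px2w('w1',309,170,.045),px2w('w1',299,170,.045))
a=load('w1');print(a['d'][170,296:314].round(3), a['p'][170,296:314].sum(-1)//3, a['p'][170,214:236].sum(-1))
E
```

```text
[0.4635 0.1003 0.1939]
[0.4633 0.1222 0.1939]
[0.4631 0.1453 0.1939]
[0.4629 0.1695 0.1944]
(175, 97) [0.6222 0.0466 0.1123]
(345, 97) [0.4422 0.0468 0.1476]
(172, 200) [ 1.181   0.4606 -0.8587]
(340, 230) [0.4434 0.1833 0.1493]
[0.4889 0.1166 0.045 ] [0.4894 0.1692 0.045 ] [0.5992 0.1385 0.045 ] [0.4821 0.1374 0.045 ] [0.496  0.1375 0.045 ]
[0.302 0.301 0.301 0.301 0.301 0.3   0.301 0.3   0.298 0.301 0.3   0.3
 0.298 0.3   0.298 0.298 0.297 0.298] [198 193 171 163 165 166 164 165 166 165 165 164 169 191 198 196 196 196] [588 586 587 584 571 566 568 568 568 570 568 563 550 526 524 543 589 588
 591 589 589 590]
```

Call:
{"op": "play_rows", "data": {"deltas": [[0.001,0,-0.04,0,0,0],[0,0,-0.05,0,0,0],[0,0,-0.04,0,0,0],[0,0,-0.004,0,0,0],[0,0,0,0,0,0]]}}

```text
clock: 2.55
tool_pos: [0.4632, 0.1356, 0.1888]
orientation: [179.9, -0.1, -90.0]
force: [0.5, 0.2, 1.0]
opening: 0.0395
gripper_force: 0.0
```

Call:
{"op": "play_rows", "data": {"deltas": [[0,0,0,0,0,0],[0,0,0,0,0,0],[0,0,0,0,0,0],[0,0,0,0,0,0],[0,0,0,0,0,0]], "gripper": -1}}

```text
clock: 3.05
tool_pos: [0.4632, 0.1367, 0.1892]
orientation: [-180.0, 0.0, -89.9]
force: [-0.7, 0.4, 0.9]
opening: 0.011
gripper_force: 30.0
```

```bash
python3 - <<'E'
import numpy as np
R=np.hypot(.187,.045); 
# from theta0 .205 to 1.62 in 20 steps
t=np.linspace(.205,1.62,21)
x=-.187*np.cos(t)+.045*np.sin(t); z=.187*np.sin(t)+.045*np.cos(t)
print(np.c_[np.diff(x),np.diff(z)].round(4)/.8, x[-1]-x[0],z.max())
E
```

```text
[[ 0.00775   0.015125]
 [ 0.008875  0.0145  ]
 [ 0.009875  0.013875]
 [ 0.01075   0.013125]
 [ 0.01175   0.012375]
 [ 0.0125    0.0115  ]
 [ 0.013375  0.0105  ]
 [ 0.014     0.009625]
 [ 0.01475   0.008625]
 [ 0.01525   0.0075  ]
 [ 0.01575   0.006375]
 [ 0.016125  0.00525 ]
 [ 0.0165    0.004125]
 [ 0.01675   0.003   ]
 [ 0.016875  0.00175 ]
 [ 0.017     0.0005  ]
 [ 0.017    -0.000625]
 [ 0.016875 -0.001875]
 [ 0.01675  -0.003   ]
 [ 0.0165   -0.00425 ]] 0.22806679506355593 0.19233771022268228
```

Call:
{"op": "play_rows", "data": {"deltas": [[0.0078,0,0.0151,0,0,0],[0.0089,0,0.0145,0,0,0],[0.0099,0,0.0139,0,0,0],[0.0108,0,0.0131,0,0,0],[0.0118,0,0.0124,0,0,0],[0.0125,0,0.0115,0,0,0],[0.0134,0,0.0105,0,0,0],[0.014,0,0.0096,0,0,0],[0.0148,0,0.0086,0,0,0],[0.0152,0,0.0075,0,0,0]]}}

```text
clock: 4.05
tool_pos: [0.557, 0.1367, 0.2835]
orientation: [179.9, 0.0, -89.9]
force: [-9.3, 2.6, 7.8]
opening: 0.0109
gripper_force: 30.0
```

Call:
{"op": "play_rows", "data": {"deltas": [[0.0152,0,0.0084,0,0,0],[0.0161,0,0.0068,0,0,0],[0.0165,0,0.005,0,0,0],[0.0168,0,0.0035,0,0,0],[0.0169,0,0.002,0,0,0],[0.017,0,0.0005,0,0,0],[0.017,0,-0.0006,0,0,0],[0.0169,0,-0.0019,0,0,0],[0.0168,0,-0.003,0,0,0],[0.0165,0,-0.0042,0,0,0]]}}

```text
clock: 5.05
tool_pos: [0.6918, 0.1368, 0.2953]
orientation: [-180.0, 0.0, -89.9]
force: [-3.5, 2.0, 4.3]
opening: 0.0109
gripper_force: 30.0
```

Call:
{"op": "play_rows", "data": {"deltas": [[0,0,0,0,0,0],[0,0,0,0,0,0],[0,0,0,0,0,0]], "gripper": -0.4}}

```text
clock: 5.35
tool_pos: [0.6909, 0.1361, 0.295]
orientation: [180.0, -0.0, -89.9]
force: [0.3, -0.7, 0.4]
opening: 0.0252
gripper_force: 0.0
```

Call:
{"op": "play_rows", "data": {"deltas": [[0,0,0.03,0,0,0],[0,0,0.05,0,0,0],[0,0,0.05,0,0,0],[0,0,0,0,0,0]]}}

```text
clock: 5.75
tool_pos: [0.6923, 0.1361, 0.407]
orientation: [-179.4, 0.1, -89.9]
force: [0.5, -0.4, 1.3]
opening: 0.0264
gripper_force: 0.0
```

Call:
{"op": "play_rows", "data": {"deltas": [[-0.0191,-0.0409,0,0,0,-0.0436],[-0.0191,-0.0409,0,0,0,-0.0436],[-0.0191,-0.0409,0,0,0,-0.0436],[-0.0191,-0.0409,0,0,0,-0.0436],[-0.0191,-0.0409,-0.03,0,0,-0.0436],[-0.0191,-0.0409,-0.03,0,0,-0.0436],[-0.0191,-0.0409,-0.03,0,0,-0.0436],[-0.0191,-0.0409,-0.03,0,0,-0.0436],[-0.0191,-0.0409,-0.03,0,0,-0.0436],[-0.0191,-0.0409,-0.03,0,0,-0.0436]], "gripper": 1}}

```text
clock: 6.75
tool_pos: [0.537, -0.1919, 0.255]
orientation: [-180.0, 0.1, -168.7]
force: [0.8, 0.2, 0.5]
opening: 0.0874
gripper_force: 0.0
```

Call:
{"op": "play_rows", "data": {"deltas": [[0,0,0,0,0,0],[0,0,0,0,0,0]]}}

```text
clock: 6.95
tool_pos: [0.5375, -0.1915, 0.2554]
orientation: [-180.0, -0.0, -168.4]
force: [0.7, 0.1, 1.0]
opening: 0.0875
gripper_force: 0.0
```

```bash
python3 - <<'E'
from h import *
o=get_obs(); print(o['tool_pos'],o['orientation'],o['clock'],o['joint_pos'])
w=snap('wrist','w2')[0]; t=snap('top','t1')[0]
c=cv2.resize(t[120:220,235:335],None,fx=4,fy=4,interpolation=cv2.INTER_CUBIC)
w=cv2.resize(w,(640,400)); cv2.imwrite('pics/v2.png',np.hstack([c,w[:,120:520]]))
E
```

```text
[ 0.5375052  -0.1915453   0.25538064] [-1.79981854e+02 -1.10420652e-02 -1.68438023e+02] 6.95 [ 4.05036061e-02  1.03964608e+01 -1.19373007e+01  2.16055209e-02
 -6.76734350e+01 -7.84867339e+01]
```

View pics/v2.png

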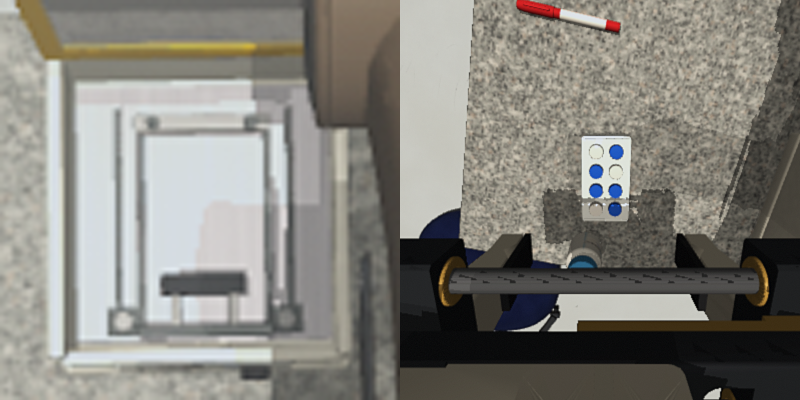

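The left half shows the guard upright. The black jaw is at crop (160–247, 271–294) and the stop bar at crop rows 115–133. The right half shows the rack at (582–631, 136–220), square to the gripper.

```bash
python3 - <<'E'
from h import *
t=lambda x,y,z: px2w('t1',235+x/4-.4,120+y/4-.4,z)
print('jaw face',t(162,271,.045),t(246,271,.045)); print('jaw front top',t(204,286,.045))
print('stop',t(145,115,.045),t(258,115,.045),t(145,133,.045),t(258,133,.045))
print('wall in',t(75,345,.076),t(50,362,.076),t(75,80,.1),t(62,60,.1))
a=load('t1'); g=a['p'].astype(int).sum(-1)//3
print(g[140:205,286],[i for i in range(140,205)][0]); 
for n,(x,y) in enumerate([(582,136),(631,137),(629,220),(580,219)]): print('rack',px2w('w2',x-280,y,.05))
for v in (148,150,152,185,187,189): print(v, px2w('t1',286,v))
E
```

```text
jaw face [0.4998 0.1691 0.045 ] [0.4991 0.1114 0.045 ]
jaw front top [0.4891 0.1404 0.045 ]
stop [0.6088 0.1803 0.045 ] [0.6079 0.102  0.045 ] [0.5961 0.1803 0.045 ] [0.5952 0.1021 0.045 ]
wall in [0.4477 0.2246 0.076 ] [0.4366 0.2412 0.076 ] [0.6216 0.221  0.1   ] [0.6351 0.2296 0.1   ]
[211 201 200 203 203 202 215 220 187 189 197 202 141 167 215 220 219 219
 219 219 219 219 219 219 219 219 219 219 219 219 219 218 209 206 207 207
 207 207 207 207 207 207 207 206 206 207 211 169  98  76  81  82  81  86
 198 208 205 205 205 209 165 120 115 113 168] 140
rack [ 0.4903 -0.2273  0.05  ]
rack [ 0.4797 -0.1699  0.05  ]
rack [ 0.583  -0.1482  0.05  ]
rack [ 0.5945 -0.2108  0.05  ]
148 [0.6095 0.1384 0.0437]
150 [0.6034 0.1383 0.0465]
152 [0.598  0.1384 0.0453]
185 [0.5078 0.1401 0.0289]
187 [0.5018 0.14   0.0319]
189 [0.4949 0.1392 0.0454]
```

Call:
{"op": "play_rows", "data": {"deltas": [[0,0,-0.05,0,0,0],[0,0,-0.055,0,0,0],[0,0,-0.055,0,0,0],[0,0,-0.055,0,0,0],[0,0,-0.035,0,0,0],[0,0,-0.0195,0,0,0],[0,0,0,0,0,0]]}}

```text
clock: 7.75
tool_pos: [0.5378, -0.1896, 0.038]
orientation: [180.0, -0.2, -168.3]
force: [-0.0, -0.6, -0.0]
opening: 0.088
gripper_force: 0.0
```

Call:
{"op": "play_rows", "data": {"deltas": [[0,0,0,0,0,0],[0,0,0,0,0,0],[0,0,0,0,0,0],[0,0,0,0,0,0],[0,0,0,0,0,0]], "gripper": -1}}

```text
clock: 8.25
tool_pos: [0.5387, -0.1905, 0.0407]
orientation: [-180.0, 0.1, -168.4]
force: [-1.1, 3.3, 6.8]
opening: 0.0594
gripper_force: 30.0
```

Call:
{"op": "play_rows", "data": {"deltas": [[0,0,0.015,0,0,0],[0,0,0.03,0,0,0],[0,0,0.05,0,0,0],[0,0,0.05,0,0,0],[0,0,0.045,0,0,0],[0,0,0,0,0,0]]}}

```text
clock: 8.85
tool_pos: [0.5408, -0.1914, 0.1981]
orientation: [-179.8, 0.5, -168.4]
force: [0.6, 0.1, -2.4]
opening: 0.0597
gripper_force: 30.0
```

Call:
{"op": "play_rows", "data": {"deltas": [[0,0.0517,0.003,0,0,-0.0081],[0,0.0517,0.003,0,0,-0.0081],[0,0.0517,0.003,0,0,-0.0081],[0,0.0517,0.003,0,0,-0.0081],[0,0.0517,0.003,0,0,-0.0081],[0,0.0517,0,0,0,-0.0081],[0,0.0517,0,0,0,-0.0081],[0,0.0517,0,0,0,-0.0081],[0,0,0,0,0,0]]}}

```text
clock: 9.75
tool_pos: [0.538, 0.144, 0.2035]
orientation: [180.0, 0.0, -179.9]
force: [-0.2, -0.6, -2.6]
opening: 0.0593
gripper_force: 30.0
```

Call:
{"op": "play_rows", "data": {"deltas": [[0.003,0,0,0,-0.0167,0],[0.004,0,0,0,-0.0167,0],[0.004,0,0,0,-0.0167,0],[0.003,0,0,0,-0.0167,0],[0,0,0,0,0,0],[0,0,0,0,0,0]]}}

```text
clock: 10.35
tool_pos: [0.5488, 0.1397, 0.2037]
orientation: [-180.0, 11.9, 180.0]
force: [0.4, -0.3, -2.4]
opening: 0.0591
gripper_force: 30.0
```

```bash
python3 - <<'E'
from h import *
o=get_obs(); print(o['tool_pos'],o['orientation'],o['clock'],o['force'],o['joint_pos'])
s=snap('side','s1')[0]; w=snap('wrist','w3')[0]
c=cv2.resize(s[120:300,220:400],(400,400),interpolation=cv2.INTER_CUBIC)
cv2.imwrite('pics/v3.png',np.hstack([c,w[:,120:520]]))
E
```

```text
[0.54878168 0.13966261 0.20373371] [-179.98308351   11.9276485   179.95321525] 10.35 [ 0.40448544 -0.27319412 -2.44146388] [  38.82322486    5.78315495  -29.94497241   10.50921822  -45.4276067
 -135.67939358]
```

View pics/v3.png

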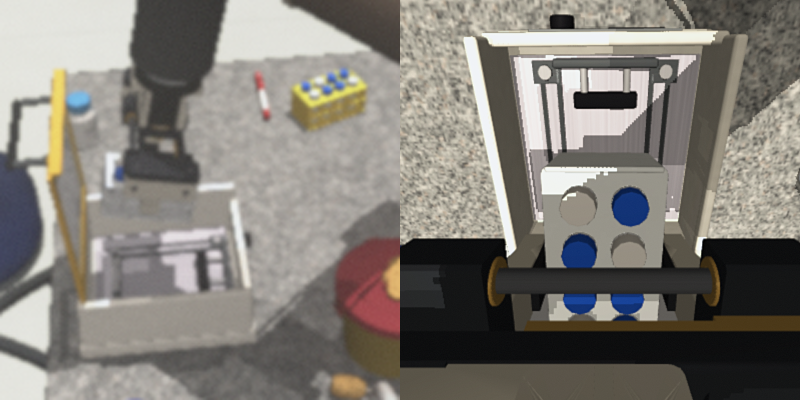

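The side crop shows the guard upright and the tilted rack over the bed. The wrist crop shows the jaw's near face at about v=108, u=575–637, and the rack's front top edge at about v=168, u=543–667.

```bash
python3 - <<'E'
from h import *
for u in (577,605,634): print('jawface top',px2w('w3',u-280,93,.045),px2w('w3',u-280,108,.045),px2w('w3',u-280,108,.03))
a=load('w3'); g=a['p'].astype(int).sum(-1)//3; print(g[86:114,325]); print(g[150:180,325],g[150:180,300]); print(a['d'][150:180,325].round(3))
from scipy.spatial.transform import Rotation as R
t=np.array([.54878,.13966,.20373]); r=R.from_euler('y',-11.93,degrees=True)
for v in (153,160,166,168,171,175):
  p=px2w('w3',325,v); print(v,p,r.inv().apply(p-t).round(4))
for u in (545,555,650,662): p=px2w('w3',u-280,180); print(u,p)
E
```

```text
jawface top [0.4839 0.1155 0.045 ] [0.4974 0.1149 0.045 ] [0.5003 0.1136 0.03  ]
jawface top [0.4839 0.1416 0.045 ] [0.4974 0.1417 0.045 ] [0.5003 0.1417 0.03  ]
jawface top [0.4839 0.1686 0.045 ] [0.4974 0.1693 0.045 ] [0.5003 0.1709 0.03  ]
[218 217 218 223 228 126  16  11  20  24  23  23  23  24  24  22  23  22
  22  21  20   8  53 203 224 220 218 218]
[114 113 105  94  91  92  92  93  93  93  94  93  93  93  91  87 106 209
 246 245 244 234 211 241 252 195 143 144 145 145] [115 115 103  93  92  92  92  93  93  94  94  93  93  93  92  87 123 231
 247 244 243 228 215 237 243 242 242 242 242 242]
[0.306 0.307 0.179 0.173 0.169 0.165 0.161 0.157 0.154 0.152 0.148 0.144
 0.    0.139 0.136 0.133 0.131 0.13  0.131 0.131 0.132 0.132 0.132 0.131
 0.131 0.133 0.134 0.133 0.134 0.133]
153 [0.5021 0.1412 0.1592] [-0.0549  0.0015 -0.0339]
160 [0.4965 0.1411 0.1858] [-0.0549  0.0014 -0.0067]
166 [0.4932 0.141  0.2021] [-0.0547  0.0013  0.0099]
168 [0.4939 0.141  0.2028] [-0.0539  0.0013  0.0104]
171 [0.4955 0.141  0.2025] [-0.0524  0.0013  0.0098]
175 [0.4974 0.141  0.203 ] [-0.0504  0.0013  0.0099]
545 [0.4998 0.1128 0.2033]
555 [0.4999 0.1175 0.2031]
650 [0.4997 0.1621 0.2034]
662 [0.4997 0.1678 0.2034]
```

Call:
{"op": "play_rows", "data": {"deltas": [[0.0034,0.0012,-0.03,0,0,0],[0,0,-0.035,0,0,0],[0,0,-0.035,0,0,0],[0,0,-0.03,0,0,0],[0,0,-0.015,0,0,0],[0,0,-0.005,0,0,0],[0,0,0,0,0,0]]}}

```text
clock: 11.15
tool_pos: [0.5524, 0.1409, 0.0833]
orientation: [-180.0, 12.0, 179.9]
force: [1.1, -1.2, -2.1]
opening: 0.0595
gripper_force: 30.0
```

Call:
{"op": "play_rows", "data": {"deltas": [[0,0,0,0,0,0]]}}

```text
clock: 11.25
tool_pos: [0.5529, 0.1415, 0.0844]
orientation: [180.0, 12.1, 179.9]
force: [0.2, 0.6, -2.0]
opening: 0.0594
gripper_force: 30.0
```

Call:
{"op": "play_rows", "data": {"deltas": [[0,0,-0.0012,0,0,0],[0,0,-0.0012,0,0,0],[0,0,-0.0012,0,0,0],[0,0,0,0,0,0]]}}

```text
clock: 11.65
tool_pos: [0.5523, 0.1414, 0.0812]
orientation: [180.0, 12.1, 179.9]
force: [-0.4, -0.4, -0.5]
opening: 0.0597
gripper_force: 30.0
```

Call:
{"op": "play_rows", "data": {"deltas": [[0,0,-0.0012,0,0,0],[0,0,0,0,0,0]]}}

```text
clock: 11.85
tool_pos: [0.5527, 0.1414, 0.0807]
orientation: [180.0, 12.1, 180.0]
force: [-0.9, -1.7, 5.2]
opening: 0.0595
gripper_force: 30.0
```

Call:
{"op": "play_rows", "data": {"deltas": [[0,0,0.001,0,0,0],[-0.003,0,0,0,0,0],[-0.003,0,0,0,0,0],[-0.003,0,0,0,0,0],[0,0,0,0,0,0]]}}

```text
clock: 12.35
tool_pos: [0.5453, 0.1417, 0.0812]
orientation: [179.9, 12.1, 180.0]
force: [3.1, 0.5, 2.0]
opening: 0.0599
gripper_force: 30.0
```

Call:
{"op": "play_rows", "data": {"deltas": [[-0.003,0,0,0,0,0],[-0.003,0,0,0,0,0],[-0.003,0,0,0,0,0],[0,0,0,0,0,0]]}}

```text
clock: 12.75
tool_pos: [0.5383, 0.1417, 0.0813]
orientation: [179.9, 12.1, 180.0]
force: [5.6, -0.1, 1.5]
opening: 0.0594
gripper_force: 30.0
```

Call:
{"op": "play_rows", "data": {"deltas": [[-0.003,0,0,0,0,0],[-0.003,0,0,0,0,0],[0,0,0,0,0,0]]}}

```text
clock: 13.05
tool_pos: [0.5337, 0.1418, 0.0813]
orientation: [179.9, 12.1, 180.0]
force: [6.1, -0.9, 0.8]
opening: 0.0597
gripper_force: 30.0
```

Call:
{"op": "play_rows", "data": {"deltas": [[0.0017,0,-0.0015,0,0.0084,0],[0.0016,0,-0.0015,0,0.0084,0],[0.0015,0,-0.0016,0,0.0083,0],[0.0015,0,-0.0017,0,0.0083,0],[0,0,0,0,0,0]]}}

```text
clock: 13.55
tool_pos: [0.5392, 0.1417, 0.0758]
orientation: [180.0, 6.0, 179.9]
force: [4.5, -0.4, 3.2]
opening: 0.0597
gripper_force: 30.0
```

Call:
{"op": "play_rows", "data": {"deltas": [[0.0015,0,-0.0017,0,0.0084,0],[0.0014,0,-0.0017,0,0.0083,0],[0,0,0,0,0,0]]}}

```text
clock: 13.85
tool_pos: [0.5416, 0.1417, 0.0732]
orientation: [180.0, 3.1, 180.0]
force: [4.2, 0.1, 2.9]
opening: 0.0593
gripper_force: 30.0
```

Call:
{"op": "play_rows", "data": {"deltas": [[0.0014,0,-0.0017,0,0.0084,0],[0.0014,0,-0.0016,0,0.0086,0],[0,0,0,0,0,0],[0,0,0,0,0,0]]}}

```text
clock: 14.25
tool_pos: [0.5436, 0.1417, 0.0708]
orientation: [180.0, 0.1, 180.0]
force: [4.1, 0.0, 3.2]
opening: 0.0596
gripper_force: 30.0
```

```bash
python3 - <<'E'
from h import *
o=get_obs(); print(o['tool_pos'],o['orientation'],o['clock'],o['force'],o['moment'])
E
```

```text
[0.5435799  0.14166528 0.07079587] [1.79959411e+02 6.80606324e-02 1.79961561e+02] 14.25 [4.12569856 0.02768641 3.20392865] [ 0.11248251 -1.60482321  0.13950232]
```

Call:
{"op": "play_rows", "data": {"deltas": [[0,0,-0.0005,0,0,0],[0,0,0,0,0,0],[0,0,0,0,0,0],[0,0,0,0,0,0]], "gripper": 1}}

```text
clock: 14.65
tool_pos: [0.5417, 0.1408, 0.0694]
orientation: [-180.0, -0.1, 179.9]
force: [-0.1, 0.1, -1.0]
opening: 0.0849
gripper_force: 0.0
```

Call:
{"op": "play_rows", "data": {"deltas": [[0,0,0.02,0,0,0],[0,0,0.04,0,0,0],[-0.02,0,0.05,0,0,0],[-0.02,0,0.05,0,0,0],[-0.02,0,0.05,0,0,0],[-0.02,0,0.04,0,0,0],[0,0,0,0,0,0]]}}

```text
clock: 15.35
tool_pos: [0.4788, 0.1418, 0.2749]
orientation: [179.7, 0.3, -180.0]
force: [-0.1, 0.7, -0.5]
opening: 0.0876
gripper_force: 0.0
```

```bash
python3 - <<'E'
from h import *
o=get_obs(); print(o['tool_pos'],o['orientation'],o['clock'],o['force'],o['joint_pos'])
w=snap('wrist','w4')[0]; s=snap('side','s4')[0]
c=cv2.resize(s[160:280,230:350],(400,400),interpolation=cv2.INTER_CUBIC)
cv2.imwrite('pics/v4.png',np.hstack([c,w[:,120:520]]))
E
```

```text
[0.47881499 0.14181815 0.27493914] [ 179.74948289    0.34038371 -179.9998259 ] 15.35 [-0.12669337  0.71915989 -0.48102503] [ 3.91009183e+01  2.42665538e+00 -1.85493560e+01  2.17617464e-02
 -6.86018424e+01 -1.29107865e+02]
```

View pics/v4.png

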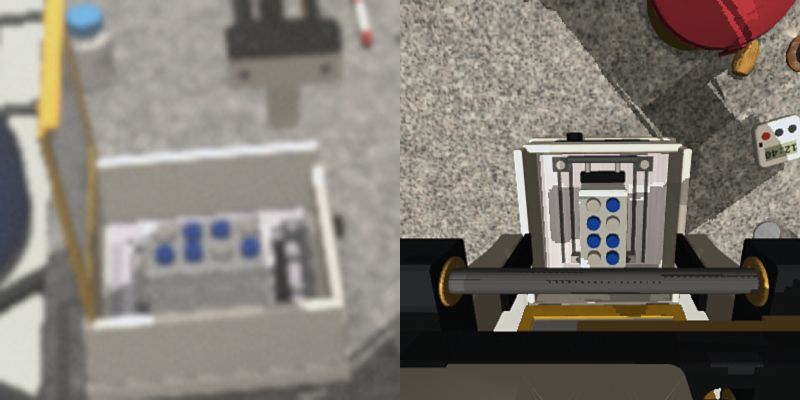

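The rack lies between the jaw (603,176) and the stop, with its caps visible in line. I'll check flatness from the depth and the top view.

```bash
python3 - <<'E'
from h import *
a=snap('top','t2')
a=load('w4'); d=a['d']; T=np.linalg.inv(a['world_to_cam'])
v,u=np.mgrid[:400,:640]
P=np.stack([(u-a['cx'])/a['fx']*d,(v-a['cy'])/a['fy']*d,d],-1)@T[:3,:3].T+T[:3,3]
for f,(u0,u1,v0,v1) in {'w4':(295,350,180,266)}.items():
  m=(u>u0)&(u<u1)&(v>v0)&(v<v1)&(P[...,2]>.072)&(P[...,2]<.084); q=P[m]; print(len(q),q.min(0),q.max(0),np.polyfit(q[:,0],q[:,2],1),np.polyfit(q[:,1],q[:,2],1),np.median(q[:,2]))
a=load('t2'); d=a['d']; T=np.linalg.inv(a['world_to_cam'])
P=np.stack([(u-a['cx'])/a['fx']*d,(v-a['cy'])/a['fy']*d,d],-1)@T[:3,:3].T+T[:3,3]
m=(u>262)&(u<306)&(v>140)&(v<200)&(P[...,2]>.07)&(P[...,2]<.084); q=P[m]
print(len(q),q.min(0),q.max(0),np.polyfit(q[:,0],q[:,2],1),np.median(q[:,2])); print(cv2.minAreaRect(q[:,:2].astype(np.float32)*1000))
E
```

```text
2444 [0.48848391 0.11206958 0.07248289] [0.59400768 0.17218456 0.0839125 ] [0.00501965 0.07763962] [-0.00170556  0.08056802] 0.0804245905158533Traceback (most recent call last):
  File "<stdin>", line 11, in <module>
    return umr_minimum(a, axis, None, out, keepdims, initial, where)
ValueError: zero-size array to reduction operation minimum which has no identity
```

Call:
{"op": "play_rows", "data": {"deltas": [[0,0,0.042,0,0,0.0472],[0,0,0.042,0,0,0.0472],[0,0,0.042,0,0,0.0472],[0,0,0.042,0,0,0.0472],[0.0442,0,0,0,0,0.0472],[0.0442,0,0,0,0,0.0472],[0.0442,0,0,0,0,0.0472],[0.0442,0,0,0,0,0.0472],[0.0442,0,0,0,0,0.0472],[0.0442,-0.003,0,0,0,0.0472]], "gripper": -0.4}}

```text
clock: 16.5
tool_pos: [0.6924, 0.1387, 0.4011]
orientation: [179.8, -0.2, -94.8]
force: [-0.3, -0.3, 1.0]
opening: 0.0263
gripper_force: 0.0
```

Call:
{"op": "play_rows", "data": {"deltas": [[0,0,0,0,0,0.028],[0,0,0,0,0,0],[0,0,0,0,0,0]]}}

```text
clock: 16.8
tool_pos: [0.6907, 0.1386, 0.4024]
orientation: [179.9, -0.1, -90.2]
force: [-0.6, 1.0, 1.0]
opening: 0.0262
gripper_force: 0.0
```

Call:
{"op": "play_rows", "data": {"deltas": [[0,0,-0.04,0,0,0],[0,0,-0.04,0,0,0],[0,0,-0.025,0,0,0],[0,0,-0.015,0,0,0],[0,0,-0.0144,0,0,0],[0,0,0,0,0,0]]}}

```text
clock: 17.4
tool_pos: [0.6901, 0.1388, 0.2959]
orientation: [179.9, -0.1, -90.1]
force: [-0.2, -0.4, 0.5]
opening: 0.0264
gripper_force: 0.0
```

Call:
{"op": "play_rows", "data": {"deltas": [[0,0,0,0,0,0],[0,0,0,0,0,0],[0,0,0,0,0,0],[0,0,0,0,0,0]], "gripper": -1}}

```text
clock: 17.8
tool_pos: [0.6919, 0.1389, 0.2986]
orientation: [-179.8, -0.0, -90.1]
force: [3.8, 0.4, 5.6]
opening: 0.0112
gripper_force: 30.0
```

```bash
python3 - <<'E'
import numpy as np
t=np.linspace(1.60,0.0,25)
x=-.187*np.cos(t)+.045*np.sin(t); z=.187*np.sin(t)+.045*np.cos(t)
print(np.c_[t[1:],np.diff(x)/.8,np.diff(z)/.8,x[1:]+.641,z[1:]+.106].round(4))
E
```

```text
[[ 1.5333e+00 -1.5600e-02  3.7000e-03  6.7900e-01  2.9460e-01]
 [ 1.4667e+00 -1.5800e-02  2.6000e-03  6.6630e-01  2.9670e-01]
 [ 1.4000e+00 -1.5900e-02  1.6000e-03  6.5360e-01  2.9790e-01]
 [ 1.3333e+00 -1.6000e-02  5.0000e-04  6.4070e-01  2.9830e-01]
 [ 1.2667e+00 -1.6000e-02 -6.0000e-04  6.2790e-01  2.9790e-01]
 [ 1.2000e+00 -1.5900e-02 -1.6000e-03  6.1520e-01  2.9660e-01]
 [ 1.1333e+00 -1.5800e-02 -2.7000e-03  6.0250e-01  2.9450e-01]
 [ 1.0667e+00 -1.5600e-02 -3.7000e-03  5.9010e-01  2.9150e-01]
 [ 1.0000e+00 -1.5300e-02 -4.8000e-03  5.7780e-01  2.8770e-01]
 [ 9.3330e-01 -1.5000e-02 -5.8000e-03  5.6590e-01  2.8310e-01]
 [ 8.6670e-01 -1.4500e-02 -6.7000e-03  5.5420e-01  2.7770e-01]
 [ 8.0000e-01 -1.4100e-02 -7.7000e-03  5.4300e-01  2.7150e-01]
 [ 7.3330e-01 -1.3500e-02 -8.6000e-03  5.3220e-01  2.6460e-01]
 [ 6.6670e-01 -1.2900e-02 -9.5000e-03  5.2190e-01  2.5700e-01]
 [ 6.0000e-01 -1.2200e-02 -1.0300e-02  5.1210e-01  2.4870e-01]
 [ 5.3330e-01 -1.1500e-02 -1.1100e-02  5.0280e-01  2.3980e-01]
 [ 4.6670e-01 -1.0800e-02 -1.1900e-02  4.9420e-01  2.3030e-01]
 [ 4.0000e-01 -9.9000e-03 -1.2600e-02  4.8630e-01  2.2030e-01]
 [ 3.3330e-01 -9.1000e-03 -1.3200e-02  4.7900e-01  2.0970e-01]
 [ 2.6670e-01 -8.2000e-03 -1.3800e-02  4.7250e-01  1.9870e-01]
 [ 2.0000e-01 -7.3000e-03 -1.4300e-02  4.6670e-01  1.8730e-01]
 [ 1.3330e-01 -6.3000e-03 -1.4700e-02  4.6160e-01  1.7550e-01]
 [ 6.6700e-02 -5.3000e-03 -1.5100e-02  4.5740e-01  1.6340e-01]
 [ 0.0000e+00 -4.3000e-03 -1.5400e-02  4.5400e-01  1.5100e-01]]
```

Call:
{"op": "play_rows", "data": {"deltas": [[-0.0156,0,0.0037,0,0,0],[-0.0158,0,0.0026,0,0,0],[-0.0159,0,0.0016,0,0,0],[-0.016,0,0.0005,0,0,0],[-0.016,0,-0.0006,0,0,0],[-0.0159,0,-0.0016,0,0,0],[-0.0158,0,-0.0027,0,0,0],[-0.0156,0,-0.0037,0,0,0]]}}

```text
clock: 18.6
tool_pos: [0.589, 0.1385, 0.2976]
orientation: [-179.9, -0.1, -90.1]
force: [1.8, -1.8, 1.5]
opening: 0.0111
gripper_force: 30.0
```

Call:
{"op": "play_rows", "data": {"deltas": [[-0.0153,0,-0.0048,0,0,0],[-0.015,0,-0.0058,0,0,0],[-0.0145,0,-0.0067,0,0,0],[-0.0141,0,-0.0077,0,0,0],[-0.0135,0,-0.0086,0,0,0],[-0.0129,0,-0.0095,0,0,0],[-0.0122,0,-0.0103,0,0,0],[-0.0115,0,-0.0111,0,0,0],[-0.0108,0,-0.0119,0,0,0]]}}

```text
clock: 19.5
tool_pos: [0.4925, 0.1383, 0.2353]
orientation: [180.0, -0.1, -90.1]
force: [2.8, -2.0, 0.4]
opening: 0.0112
gripper_force: 30.0
```

Call:
{"op": "play_rows", "data": {"deltas": [[-0.0099,0,-0.0126,0,0,0],[-0.0091,0,-0.0132,0,0,0],[-0.0082,0,-0.0138,0,0,0],[-0.0073,0,-0.0143,0,0,0],[-0.0063,0,-0.0147,0,0,0],[-0.0053,0,-0.0151,0,0,0],[0,0,0,0,0,0]]}}

```text
clock: 20.2
tool_pos: [0.4545, 0.1381, 0.1661]
orientation: [179.8, -0.1, -90.1]
force: [-4.9, 0.1, -2.0]
opening: 0.0109
gripper_force: 30.0
```

Call:
{"op": "play_rows", "data": {"deltas": [[-0.003,0,-0.006,0,0,0],[-0.003,0,-0.006,0,0,0],[0,0,0,0,0,0]]}}

```text
clock: 20.5
tool_pos: [0.452, 0.1383, 0.1584]
orientation: [-180.0, -0.1, -90.1]
force: [2.3, -4.4, -3.6]
opening: 0.011
gripper_force: 30.0
```

Call:
{"op": "play_rows", "data": {"deltas": [[0,0,-0.003,0,0,0],[0,0,0,0,0,0]]}}

```text
clock: 20.7
tool_pos: [0.4515, 0.1383, 0.1561]
orientation: [179.9, -0.1, -90.1]
force: [-2.6, -5.1, -2.7]
opening: 0.0109
gripper_force: 30.0
```

Call:
{"op": "play_rows", "data": {"deltas": [[0,0,-0.003,0,0,0],[0,0,-0.003,0,0,0],[0,0,0,0,0,0]]}}

```text
clock: 21.0
tool_pos: [0.4503, 0.1383, 0.1509]
orientation: [179.8, -0.1, -90.1]
force: [-7.8, -2.1, -0.3]
opening: 0.011
gripper_force: 30.0
```

Call:
{"op": "play_rows", "data": {"deltas": [[0,0,-0.002,0,0,0],[0,0,0,0,0,0]]}}

```text
clock: 21.2
tool_pos: [0.4503, 0.1383, 0.1506]
orientation: [179.8, -0.1, -90.1]
force: [-12.9, -1.6, 14.4]
opening: 0.0109
gripper_force: 30.0
```

Call:
{"op": "play_rows", "data": {"deltas": [[-0.0015,0,-0.001,0,0,0],[0,0,0,0,0,0]]}}

```text
clock: 21.4
tool_pos: [0.4503, 0.1383, 0.1506]
orientation: [180.0, -0.1, -90.0]
force: [-9.7, -4.9, 16.5]
opening: 0.0114
gripper_force: 30.0
```

Call:
{"op": "play_rows", "data": {"deltas": [[0,0,0,0,0,0],[0,0,0,0,0,0],[0,0,0,0,0,0],[0,0,0,0,0,0]], "gripper": -0.2}}

```text
clock: 21.8
tool_pos: [0.451, 0.1391, 0.1493]
orientation: [-180.0, -0.0, -90.1]
force: [-1.0, 0.3, -0.8]
opening: 0.0339
gripper_force: 0.0
```

Call:
{"op": "play_rows", "data": {"deltas": [[0,0,0.03,0,0,0],[0,0,0.05,0,0,0],[0,0,0.05,0,0,0],[-0.01,-0.04,0.03,0,0,0],[0,-0.05,0,0,0,0],[0,-0.05,0,0,0,0],[0,-0.05,0,0,0,0],[0,-0.05,0,0,0,0],[0,0,0,0,0,0]]}}

```text
clock: 22.7
tool_pos: [0.4423, -0.0565, 0.2773]
orientation: [180.0, -0.1, -90.3]
force: [0.3, -0.2, -1.3]
opening: 0.0349
gripper_force: 0.0
```

```bash
python3 - <<'E'
from h import *
o=get_obs(); print(o['tool_pos'],o['clock'],o['force'])
t=snap('top','t5')[0]; s=snap('side','s5')[0]
c=cv2.resize(s[140:290,230:380],(400,400),interpolation=cv2.INTER_CUBIC); c2=cv2.resize(t[115:215,235:335],(400,400),interpolation=cv2.INTER_CUBIC)
cv2.imwrite('pics/v5.png',np.hstack([c,c2]))
a=load('t5'); p=a['p'].astype(int); d=a['d']; T=np.linalg.inv(a['world_to_cam'])
v,u=np.mgrid[:400,:640]
P=np.stack([(u-a['cx'])/a['fx']*d,(v-a['cy'])/a['fy']*d,d],-1)@T[:3,:3].T+T[:3,3]
m=(p[...,0]<80)&(p[...,2]>110)&(p[...,1]>90)&(u>235)&(u<335)&(v>120)&(v<220)&(P[...,2]>.08)&(P[...,2]<.2)
q=P[m]; print(len(q),np.polyfit(q[:,0],q[:,2],1),np.median(q,0),q.min(0),q.max(0))
E
```

```text
[ 0.44227955 -0.05647695  0.27728396] 22.7 [ 0.29642298 -0.22792046 -1.28358406]
1040 [0.00299562 0.10603417] [0.61705152 0.16060391 0.10780107] [0.46637317 0.04080111 0.10183086] [0.63649756 0.23995623 0.11399093]
```

View pics/v5.png

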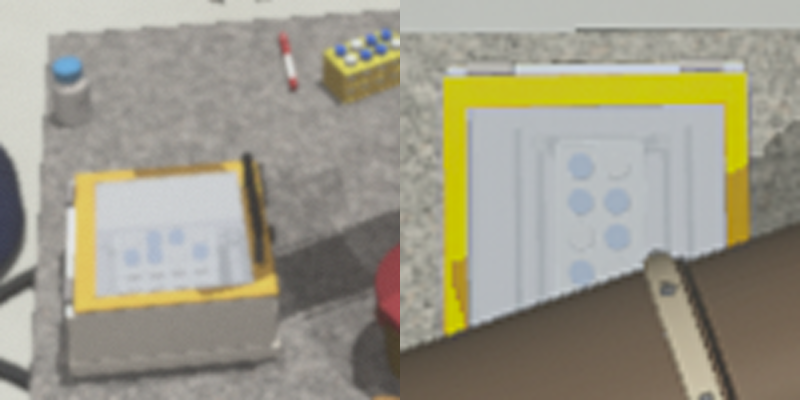

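The guard is level (slope 0.003, height 0.108), the rack lies flat inside at crop (600,220), the bystanders are in place, and the robot is clear.

```bash
python3 -c "
from plant import *
print(close_job())"
```

```text
the job is handed in; nothing more can be done
None
```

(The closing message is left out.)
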